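# Refit the grille of the drip tray

## Robot

A 6-joint arm with a two-finger parallel gripper is mounted at the origin on the work surface. World frame = base frame: x ahead of the robot, y to its left, z up, the work surface at z = 0. Lengths are in mm, angles in degrees, forces in N, time in s.
With the tool pointing down it reaches from about 350 to 775 mm from the base axis. Payload 5.5 kg.
Tool frame: the origin (TCP) lies midway between the tips of the shut fingers; the grasp point (between the pads) lies 19 mm behind it; z points along the fingers, y is the line along which they close (so a half turn about z gives the same grasp; the last joint's range is limited). The gripper opens to 85 mm and grips with 20 to 120 N. Pads are 22 mm wide; open, the fingers measure 114 mm over their backs; the gripper's body (76 mm by 85 mm) begins 54 mm behind the grasp point. The pads swing forward as they close: fully open they stand 13 mm farther back than shut.
Start: joints at [-81.91, 17.945, 2.641, 74.691, 0, 82.002], TCP at [159.341, -552.524, 231.323] pointing down, gripper open.
Joint ranges: [-158.12, 158.12], [-49.38, 96.58], [-58.88, 72.47], [-126.05, 133.96], [-84.25, 85.87], [-180, 180]. Speed limits (degrees/s): [147.25, 147.25, 180, 180, 180, 180].

## Interface

Orientations are given as [roll, pitch, yaw] about the fixed x, y, z axes, in that order (R = Rz(yaw) Ry(pitch) Rx(roll)).
In Python, from plant import bot gives the robot as it stands. The module is installed in compiled form; this text tells all that it offers.
- The arm moves only by the tool drive_tool, never from a script. Its argument "increments" is a list of rows, each a list of 3 entries, a list of its own where there are three numbers: the shift along the tool's x, y, z in mm, then the turn about the tool's z in rad, then the opening, from -1 (shut) to 1 (fully open). A call has 1 to 12 rows; each row shifts and turns the commanded pose from where the row before left it, along the tool's axes as they then stand; what a row does not reach is not made up. A row lasts 1/10 s, in which the tool goes at most 50 mm and 8.59 degrees, less where a joint would pass 70% of its speed; a pose out of reach is approached as far as the arm can. A call is refused whole if a number of a shift passes 50 or a number of a turn 0.15, either way. A call with a gripper value outside its range is refused whole. The fingers move at their own pace and stop on an object; the grip force is fixed at half the most. Time passes only in rows, so rows that do not move let the fingers close. It gives the time, the measured TCP pose, the force, the opening and the grip force at its end, in the units of the state.
- bot.sense(): the state, without advancing time (a new reading comes with each control period).
- bot.grab_frame(name): name is "side" or "top"; returns the picture (420x560x3 uint8, red, green, blue); there is no depth.
- bot.camera_model(name): a dict with "K" (3x3 intrinsics, pixels), "rvec" (rotation vector, rad) and "tvec" (3), from world to camera coordinates, as OpenCV has them. Camera axes: x right, y down, z forward; pixel columns grow to the right and rows downward; lengths in mm; the calibration is good to about 2 mm. A picture is of the moment at which its call begins. camera_model takes no time and is no camera call.
- bot.job_done(): hands the job in; it is judged then, once.
The state is a dict: "clock": time; "q": joint angles; "joint_velocities": joint speeds; "tau": joint torques, N m; "tcp_pos": TCP position; "tcp_rot": TCP orientation; "contact_force": force on the tool from outside, world axes, zero at the start; "torque": the same for the moment, N m; "finger_gap": opening from 0.0 (shut) to 1.0 (fully open); "gripper_force": force on a finger pad.
Only numpy, scipy, OpenCV 4.12 (cv2) and the standard library are available. Lean on these libraries where they do the work, as an engineer would, in place of code of your own. Each camera call takes 0.05 s, during which the arm holds its last target. There are 200 camera calls.

## Task

Put the loose grille back in the drip tray: slide its far end in under the tray's lip until its red-ringed hole comes over the tray's locating pin and it drops, so that it lies fully down, flat and square on the tray's rails with the handle up, and let go of it. Leave the other loose things on the counter where they are.

Things in the scene. Friction and masses are not known exactly. Their poses are not given: they have to be found in the camera images.
- tray: Shallow stainless drip tray fixed to the counter, 206 (x) x 152 (y) mm. Origin: centre of its underside, on the counter; z up; x points from the open end to the end with the lip. Inner faces: sides at y = +-73 mm (walls 23 mm high), open end at x = -100 mm (wall 18 mm high), far end at x = +100 mm (38 mm high). Heights are from the origin.
- tray_seat (a point): Centre of the seat, 18 mm above the tray's origin, axes as the tray: level with the tops of two black rails along x (12 mm wide, centred at y = +-50 mm) that carry the grille.
- tray_lip (a point): Middle of the front edge of the lip's underside: x = +58, y = 0, z = +35 mm of the tray, axes as the tray. The lip is a flat, 3 mm thick shelf over the whole width, from here to the far end (x = +103 mm). The seated grille's far edge lies under it, so the grille cannot be lowered straight in.
- pin_zone (a point): Where the pin's top should be: x = +43, y = 0, z = +24 mm of the tray. The pin itself, rigid, upright, red, 10 mm in diameter, its top slightly tapered and 6 mm above the rails, was clamped by hand: it stands within 10 mm in x and 6 mm in y of this point, so find its place by sight or touch. The grille rides on its top until the hole is over it.
- grille: The loose grille: an aluminium plate 150 (x) x 120 (y) x 5 mm, 0.25 to 0.5 kg, with printed black slots (only marks), lying flat on the counter at the start. Origin: centre of its underside; z up; +x points to the end with the hole, which must go under the lip. Rigid. Seated, its origin is 18 mm above the tray's origin and its axes lie along the tray's.
- grille_handle (a point): Grasp point of the grille's black fin handle: at x = -15, y = 0, 24 mm above the underside. The fin is 50 mm long along the grille's x, 12 mm thick along its y, and rises from the plate's top (5 mm) to 33 mm above the underside; the axes are those of the grille.
- grille_hole (a point): Centre of the grille's round hole, 15 mm in diameter, right through the plate, ringed in red, at x = +38, y = 0, z = 0 of the grille; the axes are those of the grille.
- mug: Bystander, to be left alone: white ceramic mug, 80 mm across, 90 mm tall. Origin at its base.
- sauce: Bystander, to be left alone: sauce bottle, 60 mm across, 170 mm tall, red cap. Origin at its base.
- jar: Bystander, to be left alone: amber glass jar, 70 mm across, 90 mm tall. Origin at its base.
- bowl: Bystander, to be left alone: steel bowl, 120 mm across, 50 mm tall. Origin at its base.
- spatula: Bystander, to be left alone: kitchen spatula lying flat. Origin at its base.
- potlid: Bystander, to be left alone: round steel pot lid, 100 mm across with a knob, 34 mm tall (not the grille). Origin at its base.
Mind the look-alikes: they are no part of the job. Leave any brown look-alike of the grille alone.

How it is judged:
By the outcome, as a careful person would: the job done as asked, in the order asked, and still so for the second after the job is handed in, with the robot touching nothing.
It also fails if it takes over 72 s, if anything falls off the work surface, if the arm or the gripper's body presses on something with over 40 N, if the wrist force passes 120 N, or if a joint passes its speed limit or range.

## Working session

There is one attempt and no reset: what is moved stays moved. The work goes in short steps, Python scripts to look and compute and a tool call to move; the robot and the scene stay as the last step left them, time stands still between calls to the robot, and variables do not carry over. Pictures are saved under pics/ and viewed, at most 10 in all, crops included, and the job is handed in when it is done.

Besides the shell and the picture viewer there is one more tool, called after ">>>" by a JSON object that holds its "op" and its "data". drive_tool: Moves the arm, as the interface text tells. Its arguments: {"type":"object","properties":{"increments":{"type":"array","items":{"type":"array"}}},"required":["increments"]}

```bash
mkdir -p pics && python3 - <<'E'
from plant import bot
import cv2,numpy as np
for n in("top","side"):
    im=bot.grab_frame(n);cv2.imwrite(f"pics/{n}0.png",im[:,:,::-1]);c=bot.camera_model(n)
    R=cv2.Rodrigues(np.array(c["rvec"],float))[0];print(n,np.round(c["K"],1).tolist(),np.round(-R.T@np.array(c["tvec"]).ravel()),np.round(R,2).tolist())
print(bot.sense())
E
```

```text
top [[385.6, 0.0, 273.5], [0.0, 385.6, 206.4], [0.0, 0.0, 1.0]] [ 461.  -16. 1150.] [[0.0, -1.0, 0.01], [-1.0, -0.0, -0.05], [0.05, -0.01, -1.0]]
side [[451.4, 0.0, 287.0], [0.0, 451.4, 204.8], [0.0, 0.0, 1.0]] [-381.  841.  846.] [[-0.69, -0.73, 0.02], [-0.41, 0.36, -0.84], [0.6, -0.59, -0.54]]
{'clock': 0.1, 'q': array([-8.19097914e+01,  1.79875764e+01,  2.58569310e+00,  7.46914245e+01,
       -1.22165650e-03,  8.20020452e+01]), 'joint_velocities': array([ 0.14341005, -0.06170334,  0.20694776,  0.04770569,  0.07899452,
        0.05395602]), 'tau': array([ 3.63003244e-03, -4.81726277e+01,  2.99243456e+01,  1.27782192e-02,
       -6.46297258e-05, -9.83744286e-08]), 'tcp_pos': array([ 159.26852854, -552.04090774,  230.50313037]), 'tcp_rot': array([-1.79907430e+02, -1.17728692e-02,  1.60881549e+01]), 'contact_force': array([-0.51545284,  0.34186292, -0.44778874]), 'torque': array([-0.01802877, -0.01707382,  0.00555441]), 'gripper_force': 0.0, 'finger_gap': 0.9990411393072779}
```

View pics/top0.png

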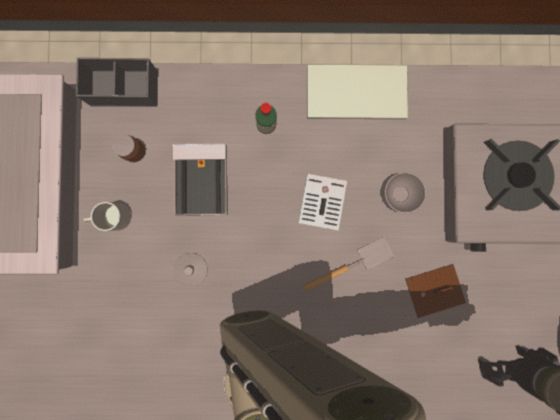

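View pics/side0.png

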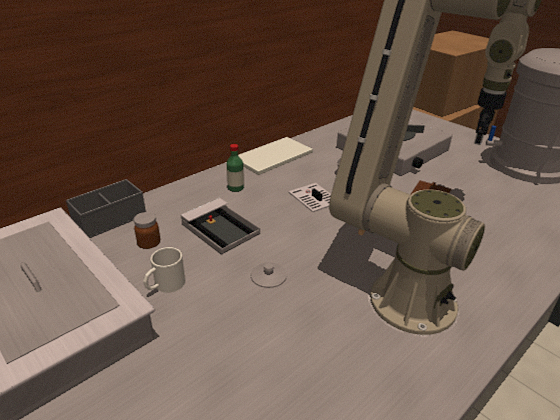

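The top view shows a white plate with a black fin and a red ring at about (324,202), and a brown look-alike at (436,291). The white one fits "aluminium, black slots, red-ringed hole". The tray is at (200,180) with its lip at the top of the image, and the pin is at about (201,163). I'll confirm this in an enlarged crop and measure.

```bash
cat > h.py <<'E'
import cv2,numpy as np
from plant import bot
def cam(n):
    c=bot.camera_model(n);R=cv2.Rodrigues(np.array(c["rvec"],float))[0]
    return np.array(c["K"]),R,np.array(c["tvec"],float).ravel()
def ray(n,uv,z):
    K,R,t=cam(n);C=-R.T@t;d=R.T@np.linalg.inv(K)@np.array([uv[0],uv[1],1.])
    return C+d*(z-C[2])/d[2]
def proj(n,P):
    K,R,t=cam(n);p=K@(R@np.array(P,float)+t);return p[:2]/p[2]
def grab(n,name=None):
    im=cv2.cvtColor(bot.grab_frame(n),cv2.COLOR_RGB2BGR)
    if name:cv2.imwrite("pics/"+name,im)
    return im
def blobs(n,m,box,z,amin=3):
    x0,y0,x1,y1=box;k=np.zeros_like(m);k[y0:y1,x0:x1]=m[y0:y1,x0:x1]
    N,_,s,c=cv2.connectedComponentsWithStats(k)
    for i in range(1,N):
        if s[i,4]>=amin:print(n,s[i].tolist(),c[i].round(1),ray(n,c[i],z).round(1))
def red(im):
    b,g,r=[im[...,i].astype(int) for i in range(3)];return ((r-g>35)&(r-b>35)).astype(np.uint8)
E
python3 - <<'E'
from h import *
im=cv2.imread("pics/top0.png");sd=cv2.imread("pics/side0.png")
a=cv2.resize(im[135:240,165:225],None,fx=5,fy=5,interpolation=cv2.INTER_CUBIC)
b=cv2.resize(im[165:240,290:360],None,fx=5,fy=5,interpolation=cv2.INTER_CUBIC)
c=np.zeros((525,650,3),np.uint8);c[:,:300]=a;c[:375,300:]=b;cv2.imwrite("pics/crop1.png",c)
blobs("top",red(im),(165,135,240,230),24);blobs("top",red(im),(295,165,360,240),5)
blobs("side",red(sd),(185,195,240,240),24);blobs("side",red(sd),(285,170,350,220),5)
g=cv2.cvtColor(im,cv2.COLOR_BGR2GRAY)
m=np.zeros_like(g);m[165:240,290:360]=(g[165:240,290:360]>150)
cs,_=cv2.findContours(m,0,2);h=cv2.convexHull(np.vstack([x for x in cs if len(x)>3]))
print([ray("top",p,5)[:2].round(1).tolist() for p in cv2.boxPoints(cv2.minAreaRect(h))])
m=np.zeros_like(g);m[135:240,165:240]=(g[135:240,165:240]>130)
cs,_=cv2.findContours(m,0,2);h=max(cs,key=cv2.contourArea);r=cv2.minAreaRect(h);print(r)
print("lip",[(p.round(1).tolist(),ray("top",p,38)[:2].round(1).tolist()) for p in cv2.boxPoints(r)])
E
```

```text
top [198, 160, 7, 7, 48] [200.9 163.1] [639.  183.1  24. ]
top [322, 186, 7, 7, 19] [325.1 188.6] [ 566.8 -183.8    5. ]
side [207, 215, 8, 8, 33] [210.3 219. ] [627.6 196.9  24. ]
side [305, 189, 7, 4, 13] [307.5 190.8] [ 568.2 -183.5    5. ]
[[432.0, -95.6], [615.9, -128.0], [594.5, -252.5], [410.7, -219.2]]
((202.0, 187.0), (104.0, 74.0), 90.0)
lip [([165.0, 135.0], [718.2, 285.4]), ([239.0, 135.0], [719.3, 71.1]), ([239.0, 239.0], [417.8, 69.2]), ([165.0, 239.0], [417.5, 281.0])]
```

View pics/crop1.png

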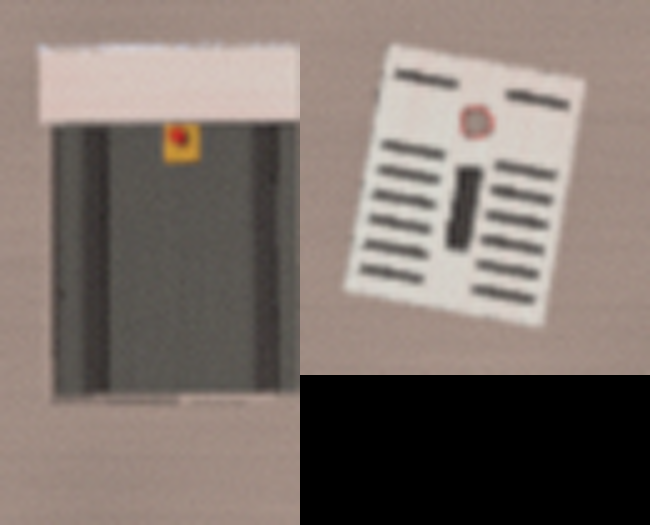

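The crop confirms it: white plate, black fin and red ring on the grille; the lip is the pale band at the top of the tray, with a red pin just in front of it on a yellow pad. Next I'll measure more tightly.

```bash
python3 - <<'E'
from h import *
im=cv2.imread("pics/top0.png");sd=cv2.imread("pics/side0.png")
P=[(c[0]/5-.4-60+290,c[1]/5-.4+165) for c in [(389,44),(585,79),(543,326),(345,291)]]
W=np.array([ray("top",p,5)[:2] for p in P]);print("grille",W.round(1).tolist(),W.mean(0).round(1),[np.linalg.norm(W[i]-W[i-3]).round(1) for i in range(4)])
d=(W[0]+W[1]-W[2]-W[3]);print("yaw",np.degrees(np.arctan2(d[1],d[0])))
d=(W[0]+W[3]-W[1]-W[2]);print("yaw y",np.degrees(np.arctan2(-d[0],d[1])))
g=cv2.cvtColor(im,cv2.COLOR_BGR2GRAY)
for n,I,b in(("top",im,(190,150,215,172)),("side",sd,(200,205,225,230))):
    B,G,R=[I[...,i].astype(int) for i in range(3)]
    print(n);blobs(n,((R-G>60)&(R-B>60)&(G<.45*R)).astype(np.uint8),b,24,2)
    blobs(n,((R-B>60)&(G>.5*R)).astype(np.uint8),b,18,2)
# lip
for t in(165,185):
    m=np.zeros_like(g);m[138:175,165:240]=(g[138:175,165:240]>t)
    N,l,s,c=cv2.connectedComponentsWithStats(m);i=1+s[1:,4].argmax();pts=cv2.findNonZero((l==i).astype(np.uint8))
    r=cv2.minAreaRect(pts);print(t,s[i],r);Q=cv2.boxPoints(r);print([ray("top",p,38)[:2].round(1).tolist() for p in Q])
c=np.hstack([cv2.resize(im[140:225,165:235],(420,510),interpolation=cv2.INTER_CUBIC),cv2.resize(sd[195:255,175:265],(360,240),interpolation=cv2.INTER_CUBIC,dst=None) if 0 else np.vstack([cv2.resize(sd[195:255,178:264],(378,264),interpolation=cv2.INTER_CUBIC),np.zeros((246,378,3),np.uint8)])])
cv2.imwrite("pics/crop2.png",c)
E
```

```text
grille [[612.2, -131.1], [591.7, -248.4], [444.3, -222.4], [464.8, -104.7]] [ 528.2 -176.7] [np.float64(119.0), np.float64(149.7), np.float64(119.5), np.float64(149.8)]
yaw -10.07490285915994
yaw y -9.921461480093178
top
top [199, 161, 3, 3, 7] [200.1 161.7] [643.  185.4  24. ]
top [198, 160, 7, 8, 46] [201.  163.6] [638.2 183.8  18. ]
side
side [209, 215, 3, 6, 14] [210.3 217.4] [635.4 191.6  24. ]
side [206, 219, 10, 5, 27] [210.6 220.8] [626.4 197.3  18. ]
165 [173 143  52  17 782] ((198.4898223876953, 150.99021911621094), (15.036992073059082, 51.28973388671875), 88.85424041748047)
[[692.1, 262.8], [695.8, 114.5], [651.8, 113.3], [648.2, 261.3]]
185 [173 144  52  15 731] ((198.5, 151.0), (14.0, 51.0), 90.0)
[[692.0, 261.9], [692.7, 114.4], [651.8, 114.1], [651.2, 261.4]]
```

View pics/crop2.png

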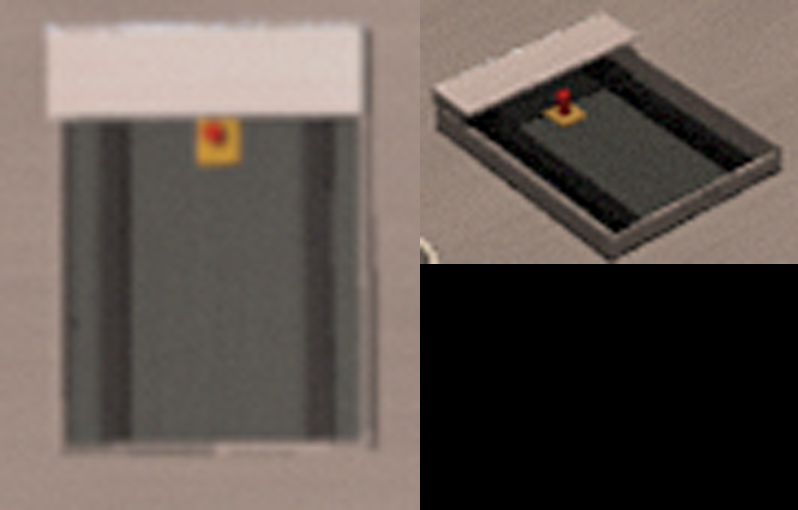

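Estimates:
- Grille: centre (528.5,-177), yaw -10°, sizes match. Handle fin around (514,-174).
- Tray: origin about (591,188), yaw about 0.
- Pin: about (643,186), i.e. tray (52,-2), which is within its bounds.

Joint 6 is limited, so I'll use yaw 170 for the grasp. First move: turn the tool from yaw 16 to 170.

>>> {"op": "drive_tool", "data": {"increments": [[[0,0,0],-0.15,1],[[0,0,0],-0.15,1],[[0,0,0],-0.15,1],[[0,0,0],-0.15,1],[[0,0,0],-0.15,1],[[0,0,0],-0.15,1],[[0,0,0],-0.15,1],[[0,0,0],-0.15,1],[[0,0,0],-0.15,1],[[0,0,0],-0.15,1],[[0,0,0],-0.15,1],[[0,0,0],-0.15,1]]}}

```text
clock: 1.3
tcp_pos: [159.3, -552.2, 230.8]
tcp_rot: [180.0, -0.1, 119.6]
contact_force: [0.5, -0.3, 0.5]
finger_gap: 1.003
gripper_force: 0.0
```

>>> {"op": "drive_tool", "data": {"increments": [[[0,0,0],-0.15,1],[[0,0,0],-0.15,1],[[0,0,0],-0.15,1],[[0,0,0],-0.15,1],[[0,0,0],-0.15,1],[[0,0,0],-0.138,1],[[0,0,0],0,1]]}}

```text
clock: 2.0
tcp_pos: [159.3, -552.2, 230.8]
tcp_rot: [179.9, -0.0, 170.1]
contact_force: [0.1, 0.1, -0.0]
finger_gap: 0.999
gripper_force: 0.0
```

```bash
cat >> h.py <<'E'
def to(P,yaw=None):
    s=bot.sense();from scipy.spatial.transform import Rotation as Ro
    R=Ro.from_euler("xyz",s["tcp_rot"],degrees=True).as_matrix()
    print("t",round(s["clock"],2),"tcp",s["tcp_pos"].round(1),"rot",s["tcp_rot"].round(2),"F",s["contact_force"].round(1),"T",s["torque"].round(2),"gap",round(s["finger_gap"],3),"grip",round(s["gripper_force"],1),"q",s["q"].round(1))
    print("tool shift to go",(R.T@(np.array(P)-s["tcp_pos"])).round(1))
E
python3 -c "
from h import *
to([518.5,-175,100])"
```

```text
t 2.0 tcp [ 159.3 -552.2  230.8] rot [ 1.7995e+02 -2.0000e-02  1.7012e+02] F [ 0.1  0.1 -0. ] T [-0.02 -0.05  0.03] gap 0.999 grip 0.0 q [-81.9  18.    2.6  74.7   0.  -72. ]
tool shift to go [-289.2  433.2  131.1]
```

>>> {"op": "drive_tool", "data": {"increments": [[[-24,36,4],0,1],[[-24,36,4],0,1],[[-24,36,4],0,1],[[-24,36,4],0,1],[[-24,36,4],0,1],[[-24,36,4],0,1],[[-24,36,4],0,1],[[-24,36,4],0,1],[[-24,36,4],0,1],[[-24,36,4],0,1],[[-24,36,4],0,1],[[-24,36,4],0,1]]}}

```text
clock: 3.2
tcp_pos: [518.3, -174.9, 183.0]
tcp_rot: [-180.0, -0.0, 169.9]
contact_force: [0.6, -0.8, 0.3]
finger_gap: 0.999
gripper_force: 0.0
```

>>> {"op": "drive_tool", "data": {"increments": [[[0,0,30],0,0.0],[[0,0,30],0,0.0],[[0,0,10],0,0.0],[[0,0,0],0,0.0]]}}

```text
clock: 3.6
tcp_pos: [515.9, -175.8, 111.6]
tcp_rot: [179.9, -0.2, 170.0]
contact_force: [-0.9, 0.2, 0.8]
finger_gap: 0.5
gripper_force: 0.0
```

```bash
python3 -c "
from h import *
im=grab('top');sd=grab('side')
c=np.hstack([cv2.resize(im[150:250,280:370],(450,500)),cv2.resize(sd[150:230,270:340],(350,400)) if 0 else np.vstack([cv2.resize(sd[150:230,280:350],(350,400)),np.zeros((100,350,3),np.uint8)])]);cv2.imwrite('pics/c3.png',c)
to([518.5,-175,8])"
```

```text
t 3.7 tcp [ 517.6 -177.   114.2] rot [-1.7998e+02  4.0000e-02  1.7000e+02] F [-0.5  0.   0.7] T [-0.    0.02  0.07] gap 0.497 grip 0.0 q [-27.3  18.5 -13.6  57.9  -0.  -17.3]
tool shift to go [ -0.5   2.2 106.2]
```

View pics/c3.png

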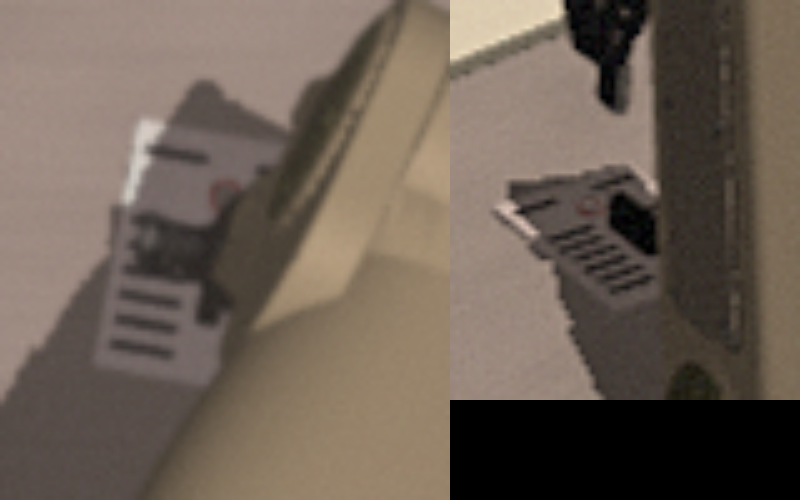

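The picture shows the gripper over the fin: the fingers straddle it at about (200,250) in the crop, and the hole ring is clear ahead. I'll descend.

>>> {"op": "drive_tool", "data": {"increments": [[[0,1,40],0,0.0],[[0,0,40],0,0.0],[[0,0,15],0,0.0],[[0,0,0],0,0.0],[[0,0,0],0,0.0]]}}

```text
clock: 4.2
tcp_pos: [518.6, -176.5, 19.9]
tcp_rot: [-180.0, 0.1, 170.0]
contact_force: [0.5, -0.5, 0.6]
finger_gap: 0.501
gripper_force: 0.0
```

```bash
python3 -c "
from h import *
to([518.5,-175,8])"
```

```text
t 4.2 tcp [ 518.6 -176.5   19.9] rot [-1.7996e+02  1.3000e-01  1.7004e+02] F [ 0.5 -0.5  0.6] T [-0.    0.02  0.02] gap 0.501 grip 0.0 q [-27.2  23.8 -20.6  45.4  -0.  -17.2]
tool shift to go [ 0.4  1.4 11.9]
```

>>> {"op": "drive_tool", "data": {"increments": [[[0,1,11],0,0.0],[[0,0,0],0,0.0],[[0,0,0],0,-0.5],[[0,0,0],0,-1],[[0,0,0],0,-1],[[0,0,0],0,-1],[[0,0,0],0,-1],[[0,0,0],0,-1]]}}

```text
clock: 5.0
tcp_pos: [518.1, -174.8, 8.0]
tcp_rot: [-180.0, 0.1, 170.1]
contact_force: [-1.3, -0.5, 5.8]
finger_gap: 0.129
gripper_force: 60.6
```

```bash
python3 -c "
from h import *
to([518.5,-175,8])"
```

```text
t 5.0 tcp [ 518.1 -174.8    8. ] rot [-1.7996e+02  6.0000e-02  1.7010e+02] F [-1.3 -0.5  5.8] T [-0.03  0.28 -0.02] gap 0.129 grip 60.6 q [-27.   24.6 -21.4  43.9  -0.  -17.1]
tool shift to go [-0.4 -0.1 -0. ]
```

Gripped: the gap is 11 mm and the grip force 60 N. I'll lift and square up the yaw.

>>> {"op": "drive_tool", "data": {"increments": [[[0,0,-10],0,-1],[[0,0,-20],0,-1],[[0,0,-40],0,-1],[[0,0,-30],-0.087,-1],[[0,0,0],-0.087,-1],[[0,0,0],0,-1]]}}

```text
clock: 5.6
tcp_pos: [517.8, -174.4, 108.1]
tcp_rot: [-180.0, 0.0, -179.9]
contact_force: [-0.5, 0.6, -5.4]
finger_gap: 0.129
gripper_force: 59.1
```

```bash
python3 -c "
from h import *
to([540,188,108])"
```

```text
t 5.6 tcp [ 517.8 -174.4  108.1] rot [-1.7998e+02  4.0000e-02 -1.7991e+02] F [-0.5  0.6 -5.4] T [ 0.03  0.04 -0.04] gap 0.129 grip 59.1 q [-27.   18.7 -14.2  57.1   0.  -27.1]
tool shift to go [-22.8 362.4   0. ]
```

>>> {"op": "drive_tool", "data": {"increments": [[[-2,20,0],0,-1],[[-2,36,0],0,-1],[[-2,36,0],0,-1],[[-2,36,0],0,-1],[[-2,36,0],0,-1],[[-2,36,0],0,-1],[[-2,36,0],0,-1],[[-2,36,0],0,-1],[[-2,36,0],0,-1],[[-2,36,0],0,-1],[[-2,18,0],0,-1],[[0,0,0],0,-1]]}}

```text
clock: 6.8
tcp_pos: [537.8, 189.9, 105.6]
tcp_rot: [180.0, -0.2, -179.8]
contact_force: [-0.5, -0.5, -4.4]
finger_gap: 0.132
gripper_force: 59.4
```

```bash
python3 - <<'E'
from h import *
to([540,188,55])
im=grab('top');sd=grab('side')
cv2.imwrite('pics/c4.png',np.hstack([cv2.resize(im[130:230,160:240],(400,500)),cv2.resize(sd[160:260,170:250],(400,500))]))
E
```

```text
t 6.8 tcp [537.8 189.9 105.6] rot [ 179.99   -0.18 -179.83] F [-0.5 -0.5 -4.4] T [-0.03 -0.   -0.01] gap 0.132 grip 59.4 q [ 11.4  21.4 -10.6  58.2   0.   11.2]
tool shift to go [-2.4 -2.  50.6]
```

View pics/c4.png

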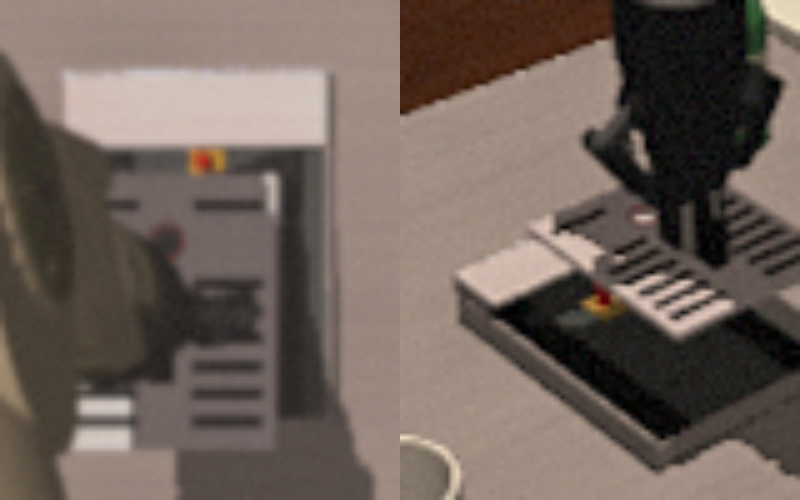

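The top crop shows the plate short of the lip, with the pin at crop (207,160) → px (201,162) and the ring at (167,240) → px (193,177.6). In the side crop the ring is at (243,216) → px (218,203), and the plate is still above the walls. Now I'll check the offsets by triangulating.

```bash
python3 - <<'E'
from h import *
def tri(a,b):
    Ps=[]
    for n in("top","side"):
        K,R,t=cam(n);Ps.append(K@np.c_[R,t])
    X=cv2.triangulatePoints(Ps[0],Ps[1],np.array(a,float).reshape(2,1),np.array(b,float).reshape(2,1)).ravel();return (X[:3]/X[3]).round(1)
h=lambda n,p,z:ray(n,p,z).round(1)
print("ring",tri((193,177.5),(218.1,202.7)),h("top",(193,177.5),102.6),h("side",(218.1,202.7),102.6))
print("pin top",tri((199.8,161.3),(209.9,216.6)),h("top",(199.8,161.3),24),h("side",(209.9,216.6),24))
print("tcp",proj("top",(537.8,189.9,105.6)))
# tray outline: side walls and front wall from the initial picture
im=cv2.imread("pics/top0.png");g=cv2.cvtColor(im,cv2.COLOR_BGR2GRAY).astype(int)
# lip front edge: subpixel column-wise gradient; left/right edges row-wise
for u in(178,186,194,206,214,220):
    c=g[152:168,u];k=np.diff(c).argmin();print("lip edge",u,152+k+.5,h("top",(u,152+k+.5),38)[:2])
for v in(147,151,155):
    r=g[v,165:235];print("lip sides",165+np.diff(r[:15]).argmax(),r[4:14],r[52:66])
for v in(165,180,195,208):
    print("rows",v,g[v,170:182],g[v,216:230])
E
```

```text
ring [587.1 190.5 102.4] [587.  190.3 102.6] [586.9 190.8 102.6]
pin top [644.7 187.   20. ] [644.2 186.4  24. ] [639.7 190.1  24. ]
tcp [192.72512028 195.45793311]
lip edge 178 159.5 [646.9 246.9]
lip edge 186 159.5 [647.  223.8]
lip edge 194 158.5 [650.  200.8]
lip edge 206 158.5 [650.1 166.1]
lip edge 214 158.5 [650.2 143. ]
lip edge 220 158.5 [650.3 125.6]
lip sides 172 [142 145 143 157 190 199 199 198 199 200] [200 202 201 200 201 200 205 192 147 106 136 149 148 148]
lip sides 172 [141 140 139 154 187 199 197 197 197 195] [202 203 202 203 202 203 205 195 146 103 134 147 145 146]
lip sides 172 [142 141 141 152 191 196 198 197 197 196] [200 200 201 203 201 202 202 194 148 104 137 147 147 147]
rows 165 [144 144 144 147 144 100  73  80  86  84  80  71] [ 63  57  56  53  59  83  88  87 101 124 115 137 144 143]
rows 180 [146 146 143 151 143 100  75  79  83  86  80  69] [ 59  56  60  60  75  85  86  88 100 128 111 117 138 145]
rows 195 [141 139 142 144 144 104  72  77  85  85  82  71] [ 66  60  59  61  66  84  88  87  94 120 112 103 133 144]
rows 208 [145 144 145 146 148 114  82  81  86  84  82  74] [ 64  62  62  63  62  82  87  88 100 121 110 101 135 143]
```

```bash
python3 - <<'E'
from h import *
g=cv2.cvtColor(cv2.imread("pics/top0.png"),cv2.COLOR_BGR2GRAY).astype(float)
def cross(p,t):
    i=np.nonzero((p[:-1]-t)*(p[1:]-t)<0)[0][0];return i+(t-p[i])/(p[i+1]-p[i])
def fit(pts,z,ax):
    W=np.array([ray("top",p,z)[:2] for p in pts]);a=W[:,1-ax];b=W[:,ax]
    k=np.polyfit(a,b,1);r=b-np.polyval(k,a);print("slope deg",np.degrees(np.arctan(k[0])).round(2),"at mid",np.polyval(k,a.mean()).round(1),a.mean().round(1),"rms",r.std().round(2))
fit([(u,152+cross(g[152:166,u],135)) for u in range(177,222) if not 196<u<206],38,0) # lip front x(y): yaw=-slope
fit([(168+cross(g[v,168:180],170),v) for v in range(147,157)],38,1) # lip left y(x)
fit([(220+cross(g[v,220:232],170),v) for v in range(147,157)],38,1)
fit([(170+cross(g[v,170:182],110),v) for v in range(163,212)],23,1) # left inner wall
fit([(214+cross(g[v,214:225],72),v) for v in range(163,212)],18,1) # right rail outer edge
E
```

```text
slope deg -0.98 at mid 648.8 187.7 rms 0.18
slope deg 1.04 at mid 263.3 670.1 rms 0.08
slope deg 0.38 at mid 112.8 670.8 rms 0.06
slope deg 1.05 at mid 258.5 568.5 rms 0.24Traceback (most recent call last):
  File "<stdin>", line 12, in <module>
  File "<stdin>", line 4, in cross
IndexError: index 0 is out of bounds for axis 0 with size 0
```

Tray yaw is about +1.0° and its origin about (591,187). The pin is at about (642.5,187), and the hole sits at TCP+(49,1). I'll square up and lower in front of the lip.

>>> {"op": "drive_tool", "data": {"increments": [[[0,-4,20],-0.015,-1],[[0,0,25],0,-1],[[0,0,20],0,-1],[[0,0,4],0,-1],[[0,0,0],0,-1],[[0,0,0],0,-1]]}}

```text
clock: 7.5
tcp_pos: [539.9, 183.1, 39.1]
tcp_rot: [-180.0, 0.1, -179.1]
contact_force: [0.0, 0.1, -4.0]
finger_gap: 0.125
gripper_force: 59.3
```

```bash
python3 - <<'E'
from h import *
to([575,186,35])
im=grab('top');sd=grab('side')
cv2.imwrite('pics/c5.png',np.hstack([cv2.resize(im[130:230,160:240],(400,500)),cv2.resize(sd[180:255,180:260],(400,375)) if 0 else cv2.resize(sd[175:275,180:260],(400,500))]))
E
```

```text
t 7.5 tcp [539.9 183.1  39.1] rot [-1.8000e+02  6.0000e-02 -1.7914e+02] F [ 0.   0.1 -4. ] T [-0.    0.01  0.07] gap 0.125 grip 59.3 q [ 10.7  24.7 -15.9  49.3  -0.    9.8]
tool shift to go [-35.1   2.4   4.1]
```

View pics/c5.png

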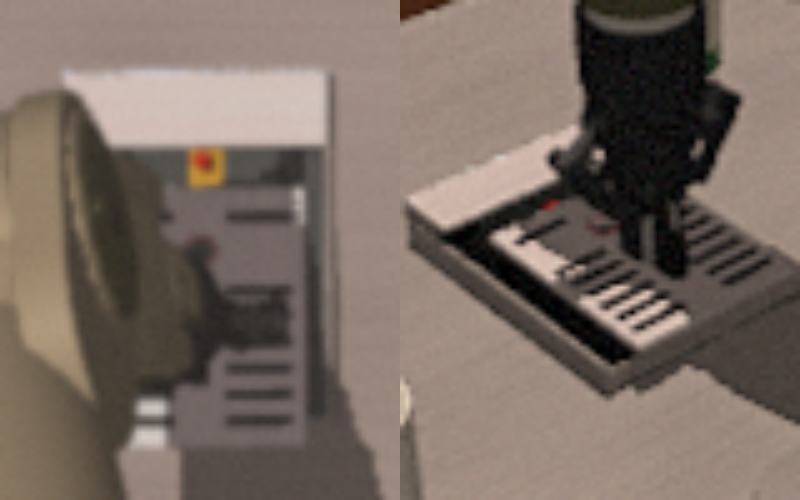

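The plate lies level between the side walls, its far edge at row 168 just short of the pin at px (201,162), ready to go under the lip. I'll slide forward.

>>> {"op": "drive_tool", "data": {"increments": [[[0,2.5,4],0,-1],[[0,0,0],0,-1],[[-6,0,0],0,-1],[[-6,0,0],0,-1],[[-6,0,0],0,-1],[[-6,0,0],0,-1],[[-6,0,0],0,-1],[[-6,0,0],0,-1],[[0,0,0],0,-1]]}}

```text
clock: 8.5
tcp_pos: [576.5, 186.6, 34.3]
tcp_rot: [180.0, 0.1, -179.1]
contact_force: [0.4, -0.0, -4.5]
finger_gap: 0.128
gripper_force: 59.4
```

```bash
python3 - <<'E'
from h import *
to([593.5,186,35])
E
```

```text
t 8.5 tcp [576.5 186.6  34.3] rot [ 1.8000e+02  6.0000e-02 -1.7909e+02] F [ 0.4 -0.  -4.5] T [-0.01  0.07  0.05] gap 0.128 grip 59.4 q [ 10.4  28.4 -10.5  51.   -0.    9.4]
tool shift to go [-17.   -0.8  -0.7]
```

>>> {"op": "drive_tool", "data": {"increments": [[[-5,0,0],0,-1],[[-5,0,0],0,-1],[[-5,0,0],0,-1],[[-2,0,0],0,-1],[[0,0,0],0,-1],[[0,0,1.5],0,-1],[[0,0,1],0,-1],[[0,0,1],0,-1],[[0,0,0],0,-1]]}}

```text
clock: 9.4
tcp_pos: [592.3, 186.8, 30.8]
tcp_rot: [-180.0, 0.0, -179.1]
contact_force: [1.3, -0.0, -3.8]
finger_gap: 0.129
gripper_force: 59.6
```

```bash
python3 - <<'E'
from h import *
to([593.5,186,26])
E
```

```text
t 9.4 tcp [592.3 186.8  30.8] rot [-1.7998e+02  2.0000e-02 -1.7908e+02] F [ 1.3 -0.  -3.8] T [-0.12 -0.05 -0.02] gap 0.129 grip 59.6 q [10.1 30.1 -8.2 51.7 -0.   9.2]
tool shift to go [-1.2 -0.8  4.8]
```

>>> {"op": "drive_tool", "data": {"increments": [[[0,0,1],0,-1],[[0,0,1],0,-1],[[0,0,0],0,-1]]}}

```text
clock: 9.7
tcp_pos: [592.9, 186.6, 28.9]
tcp_rot: [-180.0, 0.1, -179.1]
contact_force: [2.5, -1.6, -4.1]
finger_gap: 0.128
gripper_force: 59.5
```

```bash
python3 - <<'E'
from h import *
to([593.5,186,26])
E
```

```text
t 9.7 tcp [592.9 186.6  28.9] rot [-1.7998e+02  8.0000e-02 -1.7909e+02] F [ 2.5 -1.6 -4.1] T [-0.3  -0.5  -0.07] gap 0.128 grip 59.5 q [10.1 30.2 -8.3 51.4 -0.   9.2]
tool shift to go [-0.6 -0.7  2.9]
```

The force is purely lateral, so the pin is in the hole and rubbing its rim. I'll ease +x and -y, then go on down.

>>> {"op": "drive_tool", "data": {"increments": [[[-1,-0.7,0],0,-1],[[0,0,1],0,-1],[[0,0,1],0,-1],[[0,0,0],0,-1]]}}

```text
clock: 10.1
tcp_pos: [593.0, 186.2, 26.4]
tcp_rot: [-180.0, -0.0, -179.1]
contact_force: [0.0, -0.3, -4.4]
finger_gap: 0.131
gripper_force: 59.4
```

```bash
python3 - <<'E'
from h import *
to([593.5,186,26])
E
```

```text
t 10.1 tcp [593.  186.2  26.4] rot [-1.7999e+02 -3.0000e-02 -1.7907e+02] F [ 0.  -0.3 -4.4] T [-0.06 -0.12  0.03] gap 0.131 grip 59.4 q [10.  30.4 -8.4 51.2 -0.   9.1]
tool shift to go [-0.5 -0.2  0.4]
```

>>> {"op": "drive_tool", "data": {"increments": [[[0,0,0.7],0,-1],[[0,0,0.5],0,-1],[[0,0,0],0,-1]]}}

```text
clock: 10.4
tcp_pos: [593.0, 186.2, 26.0]
tcp_rot: [-180.0, -0.0, -179.1]
contact_force: [-1.0, -0.6, 1.4]
finger_gap: 0.127
gripper_force: 60.2
```

```bash
python3 - <<'E'
from h import *
to([593.5,186,26])
E
```

```text
t 10.4 tcp [593.  186.2  26. ] rot [-180.     -0.   -179.07] F [-1.  -0.6  1.4] T [-0.14  0.29 -0.05] gap 0.127 grip 60.2 q [10.  30.4 -8.4 51.2 -0.   9.1]
tool shift to go [-0.5 -0.2 -0. ]
```

Seated at the expected height (TCP 26 → underside 18), with the weight carried by the rails. I'll release and retreat.

>>> {"op": "drive_tool", "data": {"increments": [[[0,0,0],0,-0.3],[[0,0,0],0,-0.1],[[0,0,0],0,0],[[0,0,0],0,0],[[0,0,-10],0,0],[[0,0,-30],0,0],[[0,0,-40],0,0],[[0,0,-40],0,0],[[40,0,-20],0,0],[[40,0,0],0,0],[[40,0,0],0,0],[[0,0,0],0,0]]}}

```text
clock: 11.6
tcp_pos: [467.0, 183.9, 165.8]
tcp_rot: [-180.0, -0.3, -179.0]
contact_force: [0.2, -0.9, -0.0]
finger_gap: 0.498
gripper_force: 0.0
```

>>> {"op": "drive_tool", "data": {"increments": [[[0,-40,0],0,0],[[0,-45,0],0,0],[[0,-45,0],0,0],[[0,-45,0],0,0],[[0,-45,0],0,0],[[0,-45,0],0,0],[[0,-45,0],0,0],[[0,-20,0],0,0],[[0,0,0],0,0]]}}

```text
clock: 12.5
tcp_pos: [479.4, -149.0, 166.3]
tcp_rot: [-179.9, 0.1, -179.3]
contact_force: [0.1, 0.7, 0.0]
finger_gap: 0.505
gripper_force: 0.0
```

```bash
python3 - <<'E'
from h import *
to([593.5,186,26])
im=grab('top','top6.png');sd=grab('side','side6.png')
cv2.imwrite('pics/c6.png',np.hstack([cv2.resize(im[130:230,160:240],(400,500),interpolation=2),cv2.resize(sd[175:275,180:260],(400,500),interpolation=2)]))
E
```

```text
t 12.5 tcp [ 479.4 -149.   166.3] rot [-1.7992e+02  9.0000e-02 -1.7933e+02] F [0.1 0.7 0. ] T [0.05 0.02 0.05] gap 0.505 grip 0.0 q [-26.4  11.6 -15.1  63.2  -0.  -27.1]
tool shift to go [-117.8  333.9  140. ]
```

View pics/c6.png

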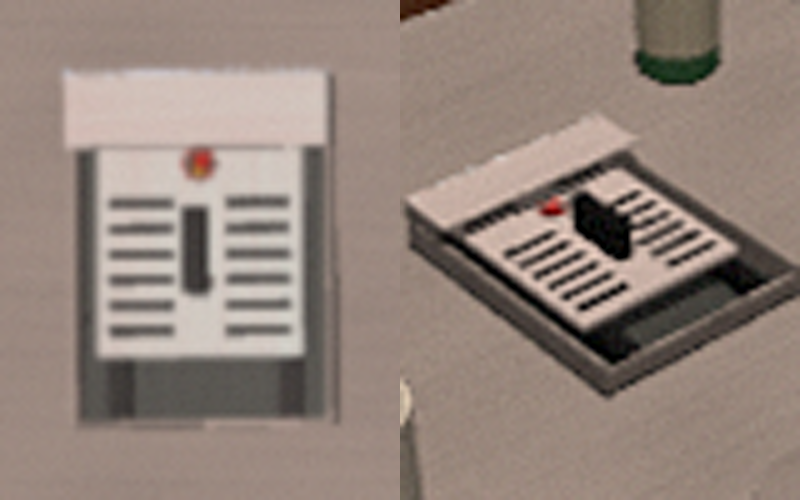

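The pin shows through the ringed hole (crop (198,163)), the plate's far edge is under the lip, and the handle is up. I'll check the height from the rear corners.

```bash
python3 - <<'E'
from h import *
c=lambda x,y,ox,oy:(x/5-.4+ox,y/5-.4+oy)
Ps=[]
for n in("top","side"):
    K,R,t=cam(n);Ps.append(K@np.c_[R,t])
for a,b in(((97,357),(185,326)),((303,357),(339,248))):
    a=c(*a,160,130);b=c(*b,180,175)
    X=cv2.triangulatePoints(*Ps,np.array(a).reshape(2,1),np.array(b).reshape(2,1)).ravel();print((X[:3]/X[3]).round(1),ray("top",a,23).round(1),ray("side",b,23).round(1))
r=red(cv2.imread("pics/top6.png"));blobs("top",r,(190,155,210,172),23)
E
```

```text
[527.2 245.5  23.5] [527.5 245.9  23. ] [527.6 245.   23. ]
[528.2 126.2  23.8] [527.9 125.9  23. ] [529.5 125.8  23. ]
top [196, 160, 7, 6, 33] [199.5 162.4] [641.1 187.4  23. ]
```

Both rear top corners are at z ≈ 23.5 (23 expected), so the plate is flat and square. Handing in.

```bash
python3 -c "
from plant import bot
print(bot.job_done())"
```

```text
the job is handed in; nothing more can be done
None
```

The grille is back in the tray: far edge under the lip, pin through the red-ringed hole, flat and square on the rails with the handle up, and released. I handed the job in at about 12.6 s; no other loose object was touched.

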